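Park the foil cutter and close the dispenser

ROBOT

A 7-joint arm with a two-finger parallel gripper is mounted at the origin on a cart in front of the work surface, level with it; the furniture and walls round the work are solid. World frame = base frame: x ahead of the robot, y to its left, z up, the work surface at z = 0. Lengths are in m, angles in rad, forces in N, time in s.
With the tool pointing down it reaches from about 0.4 to 0.9 m from the base axis. Payload 5.5 kg.
Tool frame: the origin (TCP) lies at the very end of the fingers, on their centre line; the grasp point (between the pads) lies 19 mm behind it; z points along the fingers, y is the line along which they close (so a half turn about z gives the same grasp; the last joint's range is limited). The gripper opens to 92 mm and grips with 3 to 60 N. Pads are 19 mm wide; open, the fingers measure 130 mm over their backs; the gripper's body (75 mm by 190 mm) begins 47 mm behind the grasp point.
Start: joints at [-0.949, 0.501, -0.427, 1.55, 0.221, 1.138, -0.21], TCP at [0.228, 0.609, 0.206] pointing down, gripper open.
Joint ranges: [-2.88, 2.88], [-0.31, 2.03], [-1.54, 1.56], [0.2, 2.42], [-1.41, 4.55], [0.19, 2.02], [-2.57, 2.57]. Speed limits (rad/s): [2.57, 2.57, 3.14, 3.14, 3.14, 3.14, 3.14].

INTERFACE

Orientations are given as a unit quaternion [x, y, z, w].
In Python, from station import ctrl gives the robot as it stands.
- The arm moves only by the tool arm_command, never from a script. Its argument "plan" is a list of rows, each an object of numbers: "grip": the opening, from 0 (shut) to 1 (fully open); "dx", "dy", "dz": the shift along the world's x, y, z in m; "ax", "ay", "az": the turn, a rotation vector about the world's x, y, z in rad. In form: [{"grip": .., "dx": .., "dy": .., "dz": .., "ax": .., "ay": .., "az": ..}, ...]. A call has 1 to 8 rows; each row shifts and turns the commanded pose from where the row before left it; what a row does not reach is not made up. A row lasts 1/8 s, in which the tool goes at most 62.5 mm and 10.7 degrees, less where a joint would pass 70% of its speed; a pose out of reach is approached as far as the arm can. A call is refused whole if a number of a shift passes 0.0625 or a number of a turn 0.188, either way. A call with a gripper value outside its range is refused whole. The fingers move at their own pace and stop on an object; the grip force is fixed at half the most. Time passes only in rows, so rows that do not move let the fingers close. It gives the time, the measured TCP pose, the force, the opening and the grip force at its end, in the units of the state.
- ctrl.get_state(): the state, without advancing time (a new reading comes with each control period).
- ctrl.grab_frame(name): name is "side" or "top" or "wrist"; returns a dict with "color" (400x640x3 uint8, red, green, blue), "range_z" (400x640 float32, m along the optical axis (not along the pixel's ray), 0 where there is no reading), "K" (3x3 intrinsics, pixels), "D" ([k1, k2, p1, p2, k3] as OpenCV has them; the pictures are not rectified), "xyz" and "orientation" of the camera in the world. Camera axes: x right, y down, z forward; pixel columns grow to the right and rows downward; lengths in m; the calibration is good to about 2 mm. A picture is of the moment at which its call begins.
- ctrl.close_job(): hands the job in; it is judged then, once.
The state is a dict: "time": time; "joints": joint angles; "joint_vel": joint speeds; "tau": joint torques, N m; "eef_pos": TCP position; "tool_rot": TCP orientation; "force": force on the tool from outside, world axes, zero at the start; "moment": the same for the moment, N m; "finger_gap": finger opening in m; "grip_force": force on a finger pad.
Only numpy, scipy, OpenCV 4.12 (cv2) and the standard library are available. Lean on these libraries where they do the work, as an engineer would, in place of code of your own. Each camera call takes 0.05 s, during which the arm holds its last target. There are 200 camera calls.

TASK

The foil dispenser has been left open after use. Run a fingertip along the rail on its front and push the cutter ahead of it all the way to its parking place at the left end, then push the cover over and gently press it down until it is fully shut. Do not lift the dispenser or shove it about, and leave the mug, its coaster, the jar and the scrubbing brush alone.

Things in the scene. Friction and masses are not known exactly. Their poses are not given: they have to be found in the camera images.
- dispenser: Loose grey plastic foil dispenser, 1.4 kg, 104 (x) x 292 (y) x 80 mm, holding a foil roll. Origin: centre of its underside; x to its rear, y along it to its left end, z up. Along its front (-x) wall runs the ledge with the rail: 26 mm wide, x -0.052 to -0.026, top at z 0.064. Roll top at x 0.012, z 0.068. Slides on the worktop at 6 to 12 N.
- cutter (a joint): Slide of the black cutter on the rail: its distance (m) from the parking place at the left (+y) end stop; 0 = parked, 0.23 = right end (-y). Starts somewhere to the right. Friction about 1.5 N: it stays where it is left.
- cutter_tab (a point): Top centre of the black cutter's upright thumb tab, 29 mm above the ledge; axes as the dispenser's; x -0.038 in its frame, y 0.115 when parked. Tab 12 (x) x 20 (y) mm, 7 to 29 mm above the ledge, on a carriage 22 x 34 x 7 mm. A front lip 18 mm wide blocks the cover's skirt unless the cutter is parked, where the skirt has a notch for it.
- cover (a joint): Hinge angle (rad) of the white cover: 0 = shut, about 1.6 = standing upright open behind the rail, 1.85 = stop. The hinge lies along the top of the rear wall and is stiff (0.16 N m): the cover stays wherever it is left, it does not fall.
- cover_hinge (a point): Middle of the cover's hinge line, fixed to the dispenser at x 0.0535, y 0, z 0.076 in its frame; the line runs along the dispenser's y axis; axes as the dispenser's.
- cover_edge (a point): Middle of the cover's free edge, on its outside face; swings with it. Shut, the cover is a flat lid 113 (x) x 292 (y) mm, its outside (top) face 24 mm above the hinge line, this point 112.5 mm in front (-x) of it. A 36 mm skirt hangs from the free edge in front of the rail, with a finger lip 90 mm wide, 10 mm deep in its middle; end walls 18 mm.
- mug: White and black stoneware mug, 78 mm wide, 74 mm high, handle at its -y side, standing on the coaster; leave it alone. Origin: on its underside, 15 mm from the cup's axis towards the handle.
- coaster: Round cork coaster, 94 mm, 9 mm thick, right of the dispenser; leave it alone. Origin: centre of its underside.
- oats_jar: Glass jar with a wooden lid, 69 mm wide, 98 mm high, behind the dispenser; leave it alone. Origin: centre of its underside.
- scrub_brush: Wooden scrubbing brush, 48 x 124 mm, 38 mm high, lying by the sink at the left; leave it alone. Origin: its middle.

How it is judged:
By the outcome, as a careful person would: the job done as asked, in the order asked, and still so for the second after the job is handed in, with the robot touching nothing.
It also fails if it takes over 50 s, if anything falls off the work surface, if the arm or the gripper's body presses on something with over 40 N, if the wrist force passes 120 N, or if a joint passes its speed limit or range.

## Working session

There is one attempt and no reset: what is moved stays moved. The work goes in short steps, Python scripts to look and compute and a tool call to move; the robot and the scene stay as the last step left them, time stands still between calls to the robot, and variables do not carry over. Pictures are saved under pics/ and viewed, at most 10 in all, crops included, and the job is handed in when it is done.

Besides the shell and the picture viewer there is one more tool, called after "Call:" as a command line: name --argument value ..., lists and objects as JSON in quotes. arm_command: Moves the arm, as the interface text tells. Its arguments: {"type":"object","properties":{"plan":{"type":"array"}},"required":["plan"]}

```bash
mkdir -p pics; cat > h.py <<'E'
import numpy as np, cv2
from scipy.spatial.transform import Rotation as R
from station import ctrl
def cloud(f):
    h,w=f["range_z"].shape
    u,v=np.meshgrid(np.arange(w),np.arange(h))
    p=cv2.undistortPoints(np.stack([u,v],-1).reshape(-1,1,2).astype(np.float64),np.array(f["K"]),np.array(f["D"])).reshape(h,w,2)
    z=f["range_z"]; c=np.dstack([p[...,0]*z,p[...,1]*z,z])
    P=c@R.from_quat(f["orientation"]).as_matrix().T+np.array(f["xyz"])
    P[z<=0]=np.nan
    return P
def save(n,f): cv2.imwrite(f"pics/{n}.png",f["color"][...,::-1])
E
python3 - <<'E'
from h import *
fs={}
for n in("top","side"):
    f=ctrl.grab_frame(n); P=cloud(f); np.savez(f"{n}.npz",P=P,c=f["color"]); fs[n]=f["color"]; print(n,f["xyz"],f["orientation"])
    save(n,f)
s=ctrl.get_state(); print(s)
E
```

```text
top [0.4390664  0.0703508  1.21245912] [-0.69600286  0.7163545  -0.03205834  0.03726271]
side [-0.04673016 -0.77978178  0.7139507 ] [ 0.82927131 -0.26045802  0.15830069 -0.46841392]
{'time': 0.1, 'joints': array([-0.94877507,  0.50179167, -0.42682269,  1.55131152,  0.22078947,
        1.13831424, -0.2103168 ]), 'joint_vel': array([-0.00074401, -0.00354691, -0.00085666, -0.00196337,  0.0022406 ,
        0.000374  ,  0.00037716]), 'tau': array([-1.17103028e-02, -5.67870605e+01, -5.83870813e+00, -2.79908180e+01,
       -6.89463574e-02,  2.40820058e-02,  5.40875521e-05]), 'eef_pos': array([0.22805211, 0.6079756 , 0.20527401]), 'tool_rot': array([ 1.78433048e-01,  9.83951656e-01, -8.62978253e-04, -2.01308293e-04]), 'force': array([-0.58300613, -0.16815272, -0.10320285]), 'moment': array([-0.0241805 , -0.01742451,  0.03634983]), 'grip_force': 0.0, 'finger_gap': 0.0920498383129239}
```

View pics/top.png

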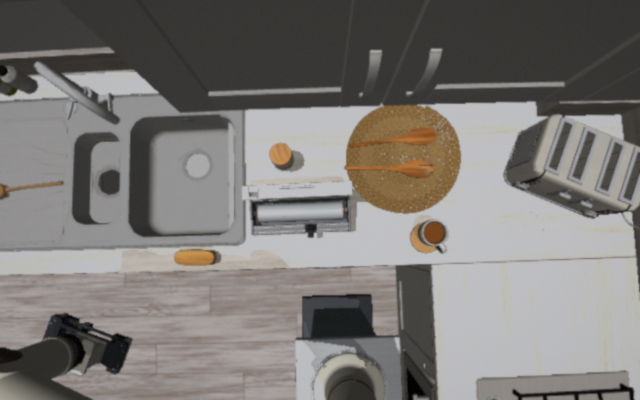

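View pics/side.png

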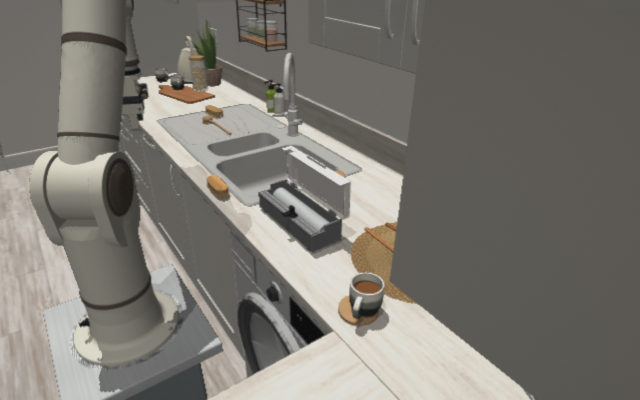

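The top view shows the dispenser at about (247–355, 180–235), with the black cutter tab at (312, 230) and the open cover at row ~188. The jar is at (281, 155), the brush at (195, 257) and the mug at (430, 235). The side view shows the cover standing upright.

```bash
python3 - <<'E'
from h import *
d=np.load("top.npz");P=d["P"];c=d["c"].astype(int)
def st(n,m): 
    q=P[m];q=q[~np.isnan(q).any(1)];print(n,len(q),q.min(0).round(4),q.max(0).round(4),np.median(q,0).round(4))
def box(u0,u1,v0,v1):
    m=np.zeros(P.shape[:2],bool);m[v0:v1,u0:u1]=1;return m
x,y,z=P[...,0],P[...,1],P[...,2]
B=box(236,365,170,245)
body=B&(z>0.035)&(z<0.1)
st("body",body)
rect=cv2.minAreaRect(P[body][:,:2].astype(np.float32));print(rect)
# front wall top edge: ledge points
sat=c.max(2)-c.min(2); dark=c.max(2)<60
st("dark",body&dark)
st("tab",box(300,325,220,242)&(z>0.075)&(c.max(2)<70))
cov=B&(z>0.13); st("cover",cov)
rect=cv2.minAreaRect(P[cov][:,:2].astype(np.float32));print(rect)
for zz in(0.06,0.1,0.14,0.16,0.18,0.2):
    m=B&(abs(z-zz)<0.01); st(f"z{zz}",m)
st("table",box(255,320,238,246))
st("jar",box(265,297,140,172)&(z>0.08)); st("mug",box(405,455,215,260)&(z>0.03)); st("brush",box(170,220,245,270)&(z>0.02))
st("cabinet",box(150,500,60,108)&(z>0.2))
d2=np.load("side.npz");P2=d2["P"];c2=d2["c"].astype(int)
m=np.zeros(P2.shape[:2],bool);m[140:245,255:355]=1
X,Y,Z=P2[...,0],P2[...,1],P2[...,2]
cov2=m&(c2.min(2)>0)&(Z>0.1)&(Y<0.3)&(X<0.75);q=P2[cov2];print(len(q),q.min(0),q.max(0))
q=q[~np.isnan(q).any(1)];
import numpy.linalg as L
cc=q.mean(0);u,s,vt=L.svd(q-cc,full_matrices=False);print(cc,s,vt)
big=cv2.resize(d["c"][165:250,235:370][...,::-1],None,fx=5.5,fy=5.5,interpolation=cv2.INTER_CUBIC)
big2=cv2.resize(d2["c"][140:250,250:360][...,::-1],None,fx=5,fy=5,interpolation=cv2.INTER_CUBIC)
cv2.imwrite("pics/c1.png",big);cv2.imwrite("pics/c2.png",big2)
E
```

```text
body 2987 [ 0.4576 -0.017   0.0353] [0.5936 0.2756 0.0992] [0.5262 0.1329 0.0641]
((0.5221632719039917, 0.12946133315563202), (0.29611092805862427, 0.12584835290908813), 86.3856201171875)
dark 270 [ 0.4632 -0.0103  0.0353] [0.5722 0.2709 0.0962] [0.5668 0.1063 0.0654]
tab 58 [0.4605 0.086  0.0752] [0.4948 0.1154 0.0962] [0.4806 0.1003 0.0815]
cover 1440 [ 0.5604 -0.0156  0.1839] [0.601  0.2756 0.2047] [0.5813 0.124  0.1904]
((0.580623984336853, 0.13007588684558868), (0.036910224705934525, 0.2911308705806732), 0.921174168586731)
z0.06 2303 [ 0.4704 -0.017   0.05  ] [0.5751 0.2756 0.07  ] [0.522  0.135  0.0636]
z0.1 24 [0.4828 0.0918 0.09  ] [0.5881 0.2734 0.1017] [0.4885 0.103  0.0933]Traceback (most recent call last):
  File "<stdin>", line 19, in <module>
  File "<stdin>", line 4, in st
    return umr_minimum(a, axis, None, out, keepdims, initial, where)
ValueError: zero-size array to reduction operation minimum which has no identity
```

```bash
python3 - <<'E'
from h import *
d=np.load("top.npz");P=d["P"];c=d["c"].astype(int)
def st(n,m): 
    q=P[m];q=q[~np.isnan(q).any(1)];print(n,len(q),*( [q.min(0).round(4),q.max(0).round(4),np.median(q,0).round(4)] if len(q) else []))
def box(u0,u1,v0,v1):
    m=np.zeros(P.shape[:2],bool);m[v0:v1,u0:u1]=1;return m
x,y,z=P[...,0],P[...,1],P[...,2]
B=box(236,365,170,245)
cov=B&(z>0.17)
# yaw from front/rear edges of the cover top and front ledge edge
def edge(m,fn,ylo,yhi):
    a=[]
    for yy in np.arange(ylo,yhi,0.01):
        k=m&(abs(y-yy)<0.006)
        if k.sum()>3:
            i=np.argmax(np.where(k,fn*x,-9)); a.append([y.flat[i],x.flat[i],z.flat[i]])
    a=np.array(a);p=np.polyfit(a[:,0],a[:,1],1);r=a[:,1]-np.polyval(p,a[:,0]);k=abs(r)<0.004;p=np.polyfit(a[k,0],a[k,1],1);print("slope",p[0],"x at y=.13",np.polyval(p,.13),"z",np.median(a[:,2]))
edge(cov,1,0,.26);edge(cov,-1,0,.26)
led=B&(z>0.055)&(z<0.07)
edge(led,-1,0,.07);edge(led,-1,0.0,.26)
print("tab")
T=box(295,330,215,245)
st("tab",T&(z>0.085));
for v in range(222,240): print(v,[ (int(1000*z[v,u]),int(c[v,u].max())) for u in range(303,322,1)])
i=T&(z>0.088)
st("table",box(255,320,240,246)); st("jar",box(265,297,140,172)&(z>0.08)); st("mug",box(405,455,215,260)&(z>0.03)); st("brush",box(170,220,245,270)&(z>0.02))
st("cabinet",box(150,500,60,108)&(z>0.2)); st("behind",box(240,345,110,140)); st("tray",box(350,460,110,205)&(z>0.005))
d2=np.load("side.npz");P2=d2["P"];c2=d2["c"].astype(int)
m=np.zeros(P2.shape[:2],bool);m[140:245,255:355]=1
X,Y,Z=P2[...,0],P2[...,1],P2[...,2]
q=P2[m&(Z>0.1)&(Z<0.18)&(Y<0.3)&(X<0.75)&(X>.52)];print(len(q),q.min(0),q.max(0))
cc=np.median(q,0);u,s,vt=np.linalg.svd(q-cc,full_matrices=False);print(cc,s,vt[2])
big=cv2.resize(d["c"][165:250,235:370][...,::-1],None,fx=5.5,fy=5.5,interpolation=cv2.INTER_CUBIC)
big2=cv2.resize(d2["c"][140:250,250:360][...,::-1],None,fx=5,fy=5,interpolation=cv2.INTER_CUBIC)
cv2.imwrite("pics/c1.png",big);cv2.imwrite("pics/c2.png",big2)
E
```

```text
slope -0.018382369960621266 x at y=.13 0.5979484285779579 z 0.18873634148743879
slope -0.015292925719639115 x at y=.13 0.5634271753114656 z 0.19118709711950121
slope -0.028602120910051987 x at y=.13 0.47196145265842276 z 0.06420897323449348
slope -0.017221853955565747 x at y=.13 0.4731715450272468 z 0.06380328756269593
tab
tab 27 [0.4803 0.0917 0.0867] [0.4919 0.1091 0.0962] [0.4859 0.1003 0.0913]
222 [(14, 108), (14, 106), (15, 106), (17, 106), (12, 105), (13, 102), (9, 104), (14, 105), (14, 105), (15, 107), (13, 107), (12, 106), (14, 107), (16, 107), (14, 110), (13, 110), (13, 115), (10, 113), (14, 112)]
223 [(13, 106), (14, 97), (13, 95), (13, 94), (14, 92), (13, 84), (11, 83), (11, 86), (60, 88), (63, 91), (64, 98), (66, 98), (64, 93), (63, 101), (59, 111), (62, 119), (63, 131), (62, 128), (62, 123)]
224 [(63, 125), (66, 105), (75, 83), (69, 72), (73, 66), (73, 56), (74, 51), (72, 54), (73, 56), (71, 59), (71, 65), (71, 66), (75, 66), (60, 89), (69, 120), (65, 131), (62, 137), (65, 130), (66, 127)]
225 [(64, 143), (67, 117), (69, 76), (68, 53), (70, 42), (88, 31), (92, 28), (90, 31), (89, 32), (90, 33), (70, 33), (72, 36), (69, 48), (64, 86), (61, 133), (63, 139), (66, 141), (64, 136), (66, 130)]
226 [(64, 135), (62, 110), (73, 71), (72, 47), (90, 35), (93, 29), (96, 31), (90, 32), (91, 29), (95, 29), (89, 23), (68, 25), (72, 37), (64, 77), (63, 124), (65, 134), (60, 134), (61, 130), (63, 129)]
227 [(64, 125), (65, 103), (72, 65), (72, 47), (91, 37), (93, 37), (93, 36), (95, 36), (93, 35), (93, 32), (91, 22), (69, 26), (68, 34), (63, 71), (62, 117), (60, 129), (67, 128), (63, 129), (65, 129)]Traceback (most recent call last):
  File "<stdin>", line 24, in <module>
ValueError: cannot convert float NaN to integer
```

```bash
python3 - <<'E'
from h import *
d=np.load("top.npz");P=d["P"];c=d["c"].astype(int)
def st(n,m): 
    q=P[m];q=q[~np.isnan(q).any(1)];print(n,len(q),*( [q.min(0).round(3),q.max(0).round(3),np.median(q,0).round(3)] if len(q) else []))
def box(u0,u1,v0,v1):
    m=np.zeros(P.shape[:2],bool);m[v0:v1,u0:u1]=1;return m
x,y,z=P[...,0],P[...,1],P[...,2]
st("table",box(255,320,240,246)); st("jar",box(265,297,140,172)&(z>0.08)); st("mug",box(405,455,215,260)&(z>0.03)); st("brush",box(170,220,245,270)&(z>0.02))
st("cabinet",box(150,500,60,108)&(z>0.2)); st("behind",box(240,345,110,140)); st("tray",box(350,460,110,205)&(z>0.005)); st("faucet",box(30,120,55,125)&(z>.15))
d2=np.load("side.npz")
big=cv2.resize(d["c"][165:250,235:370][...,::-1],None,fx=5,fy=5,interpolation=cv2.INTER_CUBIC)
big2=cv2.resize(d2["c"][140:250,250:385][...,::-1],None,fx=5,fy=5,interpolation=cv2.INTER_CUBIC)
cv2.imwrite("pics/c2.png",big2)
E
```

```text
table 390 [ 0.433  0.076 -0.008] [0.454 0.275 0.006] [ 0.444  0.175 -0.   ]
jar 417 [0.669 0.15  0.081] [0.733 0.214 0.103] [0.7   0.182 0.098]
mug 693 [ 0.4   -0.295  0.03 ] [ 0.499 -0.22   0.088] [ 0.458 -0.261  0.063]
brush 576 [0.383 0.392 0.023] [0.43  0.515 0.043] [0.406 0.452 0.037]
cabinet 15908 [ 0.677 -0.281  0.477] [0.711 0.34  0.697] [0.701 0.061 0.591]
behind 3142 [ 0.699 -0.016 -0.008] [0.871 0.318 0.483] [0.817 0.151 0.   ]
tray 5820 [ 0.548 -0.373  0.005] [ 0.855 -0.01   0.196] [ 0.704 -0.208  0.008]
faucet 1188 [0.699 0.336 0.15 ] [0.912 0.758 0.716] [0.808 0.643 0.343]
```

View pics/c2.png

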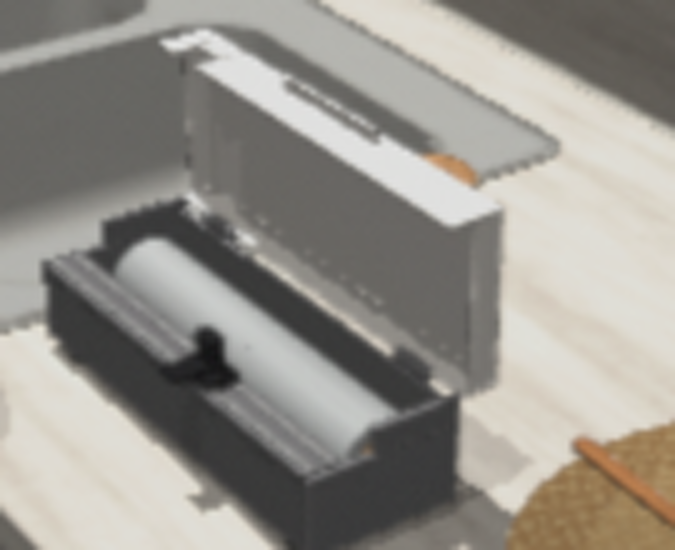

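Yaw is about 0.017 rad. The dispenser is centred near (0.5245, 0.129), the tab is at (0.486, 0.100), and its parked y is about 0.244. The crop shows the cutter tab near (210, 355) on the rail and the cover upright. I'll move to just right of the tab with the fingers shut.

Call:
arm_command --plan '[{"grip": 0, "dx": 0.0162, "dy": -0.0346, "az": 0.0234}, {"grip": 0, "dx": 0.0162, "dy": -0.0346, "az": 0.0234}, {"grip": 0, "dx": 0.0162, "dy": -0.0346, "az": 0.0234}, {"grip": 0, "dx": 0.0162, "dy": -0.0346, "az": 0.0234}, {"grip": 0, "dx": 0.0162, "dy": -0.0346, "az": 0.0234}, {"grip": 0, "dx": 0.0162, "dy": -0.0346, "az": 0.0234}, {"grip": 0, "dx": 0.0162, "dy": -0.0346, "az": 0.0234}, {"grip": 0, "dx": 0.0162, "dy": -0.0346, "az": 0.0234}]'

```text
$.plan[0]: bad value
```

Call:
arm_command --plan '[{"grip": 0, "dx": 0.0162, "dy": -0.0346, "az": 0.0234}, {"grip": 0, "dx": 0.0162, "dy": -0.0346, "az": 0.0234}, {"grip": 0, "dx": 0.0162, "dy": -0.0346, "az": 0.0234}, {"grip": 0, "dx": 0.0162, "dy": -0.0346, "az": 0.0234}, {"grip": 0, "dx": 0.0162, "dy": -0.0346, "az": 0.0234}, {"grip": 0, "dx": 0.0162, "dy": -0.0346, "az": 0.0234}, {"grip": 0, "dx": 0.0162, "dy": -0.0346, "az": 0.0234}, {"grip": 0, "dx": 0.0162, "dy": -0.0346, "az": 0.0234}]'

```text
$.plan[0]: bad value
```

```bash
python3 - <<'E'
from h import *
s=ctrl.get_state();print(s["eef_pos"],R.from_quat(s["tool_rot"]).as_matrix().round(3),s["force"],s["finger_gap"],s["joints"])
f=ctrl.grab_frame("wrist");save("w1",f)
E
```

```text
[0.22805211 0.6079756  0.20527401] [[-0.936  0.351 -0.001]
 [ 0.351  0.936 -0.002]
 [ 0.    -0.002 -1.   ]] [-0.58300613 -0.16815272 -0.10320285] 0.0920498383129239 [-0.94877507  0.50179167 -0.42682269  1.55131152  0.22078947  1.13831424
 -0.2103168 ]
```

View pics/w1.png

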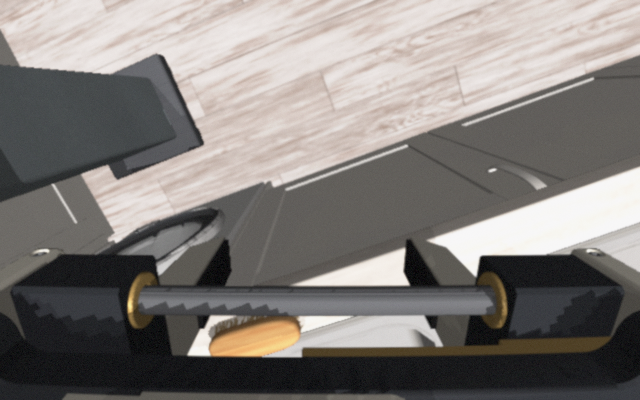

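The call was refused, so all keys are needed. The wrist view still shows the start pose: open fingers at (200, 290) and (440, 290), the brush at (255, 335).

Call:
arm_command --plan '[{"grip": 0, "dx": 0.0162, "dy": -0.0346, "dz": 0, "ax": 0, "ay": 0, "az": 0.0234}, {"grip": 0, "dx": 0.0162, "dy": -0.0346, "dz": 0, "ax": 0, "ay": 0, "az": 0.0234}, {"grip": 0, "dx": 0.0162, "dy": -0.0346, "dz": 0, "ax": 0, "ay": 0, "az": 0.0234}, {"grip": 0, "dx": 0.0162, "dy": -0.0346, "dz": 0, "ax": 0, "ay": 0, "az": 0.0234}, {"grip": 0, "dx": 0.0162, "dy": -0.0346, "dz": 0, "ax": 0, "ay": 0, "az": 0.0234}, {"grip": 0, "dx": 0.0162, "dy": -0.0346, "dz": 0, "ax": 0, "ay": 0, "az": 0.0234}, {"grip": 0, "dx": 0.0162, "dy": -0.0346, "dz": 0, "ax": 0, "ay": 0, "az": 0.0234}, {"grip": 0, "dx": 0.0162, "dy": -0.0346, "dz": 0, "ax": 0, "ay": 0, "az": 0.0234}]'

```text
time: 1.15
eef_pos: [0.3581, 0.3305, 0.2061]
tool_rot: [0.085, 0.996, -0.0, -0.0]
force: [0.9, -0.0, -0.3]
finger_gap: 0.0163
grip_force: 0.0
```

Call:
arm_command --plan '[{"grip": 0, "dx": 0.0162, "dy": -0.0346, "dz": 0, "ax": 0, "ay": 0, "az": 0.0234}, {"grip": 0, "dx": 0.0162, "dy": -0.0346, "dz": 0, "ax": 0, "ay": 0, "az": 0.0234}, {"grip": 0, "dx": 0.0162, "dy": -0.0346, "dz": 0, "ax": 0, "ay": 0, "az": 0.0234}, {"grip": 0, "dx": 0.0162, "dy": -0.0346, "dz": 0, "ax": 0, "ay": 0, "az": 0.0234}, {"grip": 0, "dx": 0.0162, "dy": -0.0346, "dz": 0, "ax": 0, "ay": 0, "az": 0.0234}, {"grip": 0, "dx": 0.0162, "dy": -0.0346, "dz": 0, "ax": 0, "ay": 0, "az": 0.0234}, {"grip": 0, "dx": 0.0162, "dy": -0.0346, "dz": 0, "ax": 0, "ay": 0, "az": 0.0234}, {"grip": 0, "dx": 0.0152, "dy": -0.0346, "dz": 0, "ax": 0, "ay": 0, "az": 0.0234}]'

```text
time: 2.15
eef_pos: [0.4867, 0.0539, 0.2061]
tool_rot: [-0.008, 1.0, 0.0, -0.0]
force: [0.0, 0.7, 0.7]
finger_gap: 0.0003
grip_force: 0.0
```

Call:
arm_command --plan '[{"grip": 0, "dx": 0, "dy": -0.004, "dz": -0.03, "ax": 0, "ay": 0, "az": 0}, {"grip": 0, "dx": 0, "dy": 0, "dz": -0.03, "ax": 0, "ay": 0, "az": 0}, {"grip": 0, "dx": 0, "dy": 0, "dz": -0.03, "ax": 0, "ay": 0, "az": 0}, {"grip": 0, "dx": 0, "dy": 0, "dz": -0.02, "ax": 0, "ay": 0, "az": 0}, {"grip": 0, "dx": 0, "dy": 0, "dz": -0.012, "ax": 0, "ay": 0, "az": 0}, {"grip": 0, "dx": 0, "dy": 0, "dz": -0.007, "ax": 0, "ay": 0, "az": 0}, {"grip": 0, "dx": 0, "dy": 0, "dz": 0, "ax": 0, "ay": 0, "az": 0}]'

```text
time: 3.02
eef_pos: [0.4864, 0.0511, 0.0772]
tool_rot: [-0.008, 1.0, 0.0, -0.0]
force: [-0.3, 0.2, 0.2]
finger_gap: 0.0004
grip_force: 0.0
```

```bash
python3 - <<'E'
from h import *
a=ctrl.grab_frame("side")["color"][150:250,240:380];b=ctrl.grab_frame("top")["color"][165:265,235:375]
im=np.vstack([cv2.resize(i,None,fx=3,fy=3,interpolation=cv2.INTER_CUBIC) for i in (a,b)])
cv2.imwrite("pics/s2.png",im[...,::-1])
E
```

```text
(no output)
```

View pics/s2.png

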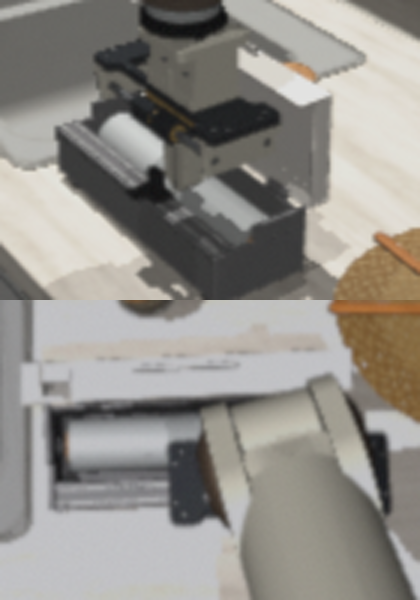

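The side crop shows the shut fingers over the rail at (185, 185), just right of the tab at (155, 185), and clear of the cover. Now I'll push left.

Call:
arm_command --plan '[{"grip": 0, "dx": 0, "dy": 0.01, "dz": 0, "ax": 0, "ay": 0, "az": 0}, {"grip": 0, "dx": 0, "dy": 0.006, "dz": 0, "ax": 0, "ay": 0, "az": 0}, {"grip": 0, "dx": 0, "dy": 0.006, "dz": 0, "ax": 0, "ay": 0, "az": 0}, {"grip": 0, "dx": 0, "dy": 0.006, "dz": 0, "ax": 0, "ay": 0, "az": 0}, {"grip": 0, "dx": -0.0005, "dy": 0.01, "dz": 0, "ax": 0, "ay": 0, "az": 0}, {"grip": 0, "dx": 0, "dy": 0.01, "dz": 0, "ax": 0, "ay": 0, "az": 0}]'

```text
time: 3.88
eef_pos: [0.4858, 0.0998, 0.0772]
tool_rot: [-0.008, 1.0, 0.0, -0.0]
force: [0.7, -0.3, 0.5]
finger_gap: 0.0002
grip_force: 0.0
```

Call:
arm_command --plan '[{"grip": 0, "dx": -0.0005, "dy": 0.01, "dz": 0, "ax": 0, "ay": 0, "az": 0}, {"grip": 0, "dx": 0, "dy": 0.01, "dz": 0, "ax": 0, "ay": 0, "az": 0}, {"grip": 0, "dx": -0.0005, "dy": 0.01, "dz": 0, "ax": 0, "ay": 0, "az": 0}, {"grip": 0, "dx": 0, "dy": 0.01, "dz": 0, "ax": 0, "ay": 0, "az": 0}, {"grip": 0, "dx": 0, "dy": 0.01, "dz": 0, "ax": 0, "ay": 0, "az": 0}, {"grip": 0, "dx": -0.0005, "dy": 0.01, "dz": 0, "ax": 0, "ay": 0, "az": 0}]'

```text
time: 4.62
eef_pos: [0.4844, 0.1597, 0.0772]
tool_rot: [-0.008, 1.0, -0.0, 0.0]
force: [-0.8, -0.0, -1.0]
finger_gap: 0.0003
grip_force: 0.0
```

```bash
python3 - <<'E'
from h import *
f=ctrl.grab_frame("side");P=cloud(f);c=f["color"]
P[:150]=np.nan
x,y,z=P[...,0],P[...,1],P[...,2]
for n,m in(("blackish near rail",(c.max(2)<55)&(z>.066)&(z<.1)&(x>.46)&(x<.5)&(y>0)&(y<.28)),("any",(z>.072)&(z<.1)&(x>.46)&(x<.497)&(y>0)&(y<.28))):
    print(n,m.sum(),np.nanmin(P[m],0),np.nanmax(P[m],0),np.histogram(y[m],np.arange(0,.29,.01))[0])
cv2.imwrite("pics/s3.png",cv2.resize(c[140:240,240:380][...,::-1],None,fx=4,fy=4,interpolation=cv2.INTER_CUBIC))
E
```

```text
blackish near rail 102 [0.46016366 0.0821114  0.06644924] [0.49397395 0.12402823 0.09500766] [ 0  0  0  0  0  0  0  0 28 54 18  1  1  0  0  0  0  0  0  0  0  0  0  0
  0  0  0  0]
any 85 [0.46016366 0.08320585 0.07235304] [0.4953003  0.16000733 0.09986799] [ 0  0  0  0  0  0  0  0 13 49 20  1  0  0  0  1  1  0  0  0  0  0  0  0
  0  0  0  0]
```

View pics/s3.png

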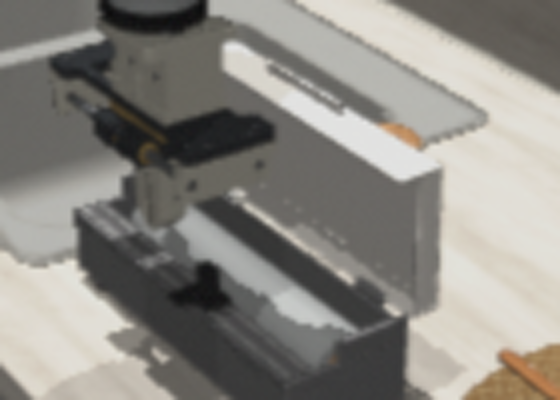

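The finger passed over the tab without touching it: the cutter is still at (205, 290) and the fingertip is at (160, 215). I'll measure where the fingertip really is.

```bash
python3 - <<'E'
from h import *
f=ctrl.grab_frame("side");P=cloud(f);c=f["color"].astype(int)
v0,u0=140,240
x,y,z=P[...,0],P[...,1],P[...,2]
for v in range(180,202,2):
    print(v,[(round(float(x[v,u])*1000),round(float(y[v,u])*1000),round(float(z[v,u])*1000),int(c[v,u].max())) for u in range(270,292,3) if np.isfinite(x[v,u])])
T=ctrl.grab_frame("wrist");Q=cloud(T);save("w2",T)
m=(Q[...,2]>.07)&(Q[...,2]<.2)&(abs(Q[...,0]-.485)<.03)&(abs(Q[...,1]-.16)<.04);print(m.sum(),Q[m].min(0) if m.any() else 0,Q[m].max(0) if m.any() else 0)
print(np.array(T["xyz"])-ctrl.get_state()["eef_pos"])
E
```

```text
180 [(715, 650, -129, 142), (448, 132, 173, 62), (457, 131, 171, 68), (457, 114, 179, 51), (476, 131, 166, 73), (451, 72, 199, 44), (456, 66, 200, 44), (467, 69, 196, 74)]
182 [(719, 660, -144, 163), (472, 177, 140, 123), (475, 164, 145, 85), (474, 145, 154, 86), (456, 97, 180, 58), (447, 67, 196, 96), (457, 67, 193, 101), (466, 67, 191, 105)]
184 [(514, 274, 78, 126), (471, 176, 135, 87), (472, 160, 141, 81), (473, 144, 148, 98), (455, 96, 175, 88), (447, 66, 191, 103), (461, 74, 183, 99), (471, 76, 180, 105)]
186 [(514, 274, 71, 119), (471, 175, 129, 74), (475, 165, 132, 86), (472, 142, 143, 99), (482, 144, 140, 102), (453, 77, 178, 103), (462, 77, 176, 74), (472, 77, 173, 104)]
188 [(512, 272, 66, 117), (522, 271, 63, 76), (475, 165, 125, 80), (475, 148, 133, 101), (483, 146, 132, 101), (450, 73, 175, 106), (460, 73, 172, 103), (469, 73, 169, 102)]
190 [(510, 268, 61, 66), (519, 267, 58, 68), (474, 165, 119, 80), (474, 147, 128, 101), (482, 145, 126, 103), (452, 75, 167, 104), (461, 75, 165, 89), (565, 231, 61, 59)]
192 [(509, 269, 53, 63), (520, 269, 50, 85), (473, 164, 113, 89),
[... 207 characters left out ...]
 112, 94), (529, 209, 68, 140), (535, 200, 71, 172), (549, 206, 63, 132)]
196 [(486, 226, 66, 115), (508, 248, 49, 116), (474, 167, 98, 112), (475, 150, 106, 106), (517, 206, 66, 109), (521, 195, 70, 170), (531, 195, 67, 176), (538, 187, 69, 169)]
198 [(481, 218, 65, 111), (490, 215, 63, 92), (508, 228, 52, 113), (511, 214, 57, 150), (515, 204, 61, 96), (518, 190, 66, 142), (525, 185, 67, 173), (533, 181, 66, 176)]
200 [(474, 204, 67, 81), (483, 203, 64, 56), (488, 193, 67, 70), (506, 207, 55, 117), (515, 204, 53, 94), (517, 189, 60, 96), (520, 176, 66, 165), (527, 171, 66, 174)]
15062 [0.45500018 0.12000168 0.09875401] [0.49477289 0.19997745 0.1999992 ]
[-0.08132899 -0.00150451  0.17951869]
```

View pics/w2.png

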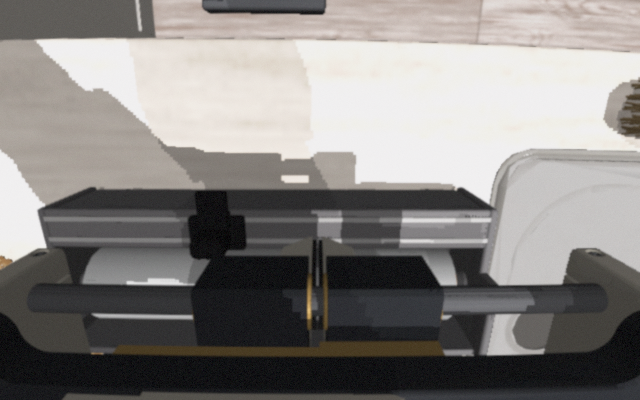

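Both views put the fingertip near z 0.097 while the report says 0.077, so the tip sits about 20 mm above the reported TCP. In the wrist view the cutter is at (215, 225) and untouched. I'll go back and come down lower.

Call:
arm_command --plan '[{"grip": 0, "dx": 0, "dy": -0.005, "dz": 0.02, "ax": 0, "ay": 0, "az": 0}, {"grip": 0, "dx": 0.001, "dy": -0.04, "dz": 0, "ax": 0, "ay": 0, "az": 0}, {"grip": 0, "dx": 0.001, "dy": -0.04, "dz": 0, "ax": 0, "ay": 0, "az": 0}, {"grip": 0, "dx": 0, "dy": -0.025, "dz": 0, "ax": 0, "ay": 0, "az": 0}, {"grip": 0, "dx": 0, "dy": 0, "dz": -0.02, "ax": 0, "ay": 0, "az": 0}, {"grip": 0, "dx": 0, "dy": 0, "dz": -0.01, "ax": 0, "ay": 0, "az": 0}, {"grip": 0, "dx": 0, "dy": 0, "dz": -0.006, "ax": 0, "ay": 0, "az": 0}, {"grip": 0, "dx": 0, "dy": 0, "dz": 0, "ax": 0, "ay": 0, "az": 0}]'

```text
time: 5.78
eef_pos: [0.4861, 0.0494, 0.0609]
tool_rot: [-0.008, 1.0, 0.0, -0.0]
force: [0.5, -0.7, 0.6]
finger_gap: 0.0003
grip_force: 0.0
```

```bash
cat > tip.py <<'E'
from h import *
s=ctrl.get_state();e=s["eef_pos"]
f=ctrl.grab_frame("wrist");P=cloud(f);x,y,z=np.moveaxis(P,-1,0)
m=(z>e[2]+.008)&(z<.2)&(abs(x-e[0])<.012)&(abs(y-e[1])<.018)&(f["range_z"]<.25)
print("eef",e.round(4),"F",s["force"].round(2),"wrist z lows",np.percentile(z[m],[0,1,5]).round(4) if m.any() else None)
f=ctrl.grab_frame("side");P=cloud(f);x,y,z=np.moveaxis(P,-1,0);c=f["color"]
m=(abs(x-e[0])<.014)&(abs(y-e[1])<.022)&(z>.05)&(z<.2)
print("side tip lows",np.sort(z[m])[:8].round(4))
m=(c.max(2)<55)&(z>.066)&(z<.1)&(x>.46)&(x<.5)&(y>0)&(y<.29)
print("cutter",m.sum(),np.nanpercentile(P[m],[5,50,95],axis=0).round(3).tolist() if m.any() else 0)
f=ctrl.grab_frame("top");P=cloud(f);x,y,z=np.moveaxis(P,-1,0);B=np.zeros(x.shape,bool);B[170:250,230:370]=1
cov=B&(z>.17)&(z<.2)&(x>.555)&(x<.61); q=P[cov];print("cover",len(q),q.min(0).round(3),q.max(0).round(3)) if cov.any() else None
m=B&(abs(z-.064)<.006)&(x>.46)&(x<.5);print("ledge x front",np.percentile(x[m],[1,5]).round(4),"y",np.percentile(y[m],[0.5,99.5]).round(4))
m=B&(c.max(2)<200)&(z>.085)&(z<.1)&(x>.47)&(x<.5);print("tab top",m.sum(),np.median(P[m],0).round(3))
E
python3 tip.py
```

```text
eef [0.4861 0.0494 0.0609] F [ 0.52 -0.75  0.63] wrist z lows [0.0816 0.0836 0.0866]
side tip lows [0.0503 0.0504 0.0505 0.0507 0.0516 0.0517 0.052  0.053 ]
cutter 86 [[0.464, 0.084, 0.068], [0.48, 0.093, 0.078], [0.488, 0.103, 0.093]]
cover 1387 [ 0.56  -0.016  0.185] [0.601 0.276 0.2  ]
ledge x front [0.4706 0.4718] y [0.1188 0.2752]
tab top 0 [nan nan nan]
  return _methods._mean(a, axis=axis, dtype=dtype,
  ret = um.true_divide(
```

Call:
arm_command --plan '[{"grip": 0, "dx": 0, "dy": 0.006, "dz": -0.004, "ax": 0, "ay": 0, "az": 0}, {"grip": 0, "dx": 0, "dy": 0.006, "dz": 0, "ax": 0, "ay": 0, "az": 0}, {"grip": 0, "dx": 0, "dy": 0.006, "dz": 0, "ax": 0, "ay": 0, "az": 0}, {"grip": 0, "dx": 0, "dy": 0.006, "dz": 0, "ax": 0, "ay": 0, "az": 0}, {"grip": 0, "dx": -0.0005, "dy": 0.008, "dz": 0, "ax": 0, "ay": 0, "az": 0}, {"grip": 0, "dx": 0, "dy": 0.008, "dz": 0, "ax": 0, "ay": 0, "az": 0}]'

```text
time: 6.68
eef_pos: [0.4861, 0.0892, 0.0573]
tool_rot: [-0.008, 1.0, -0.0, 0.0]
force: [0.3, -2.6, -0.0]
finger_gap: 0.0005
grip_force: 0.8
```

```bash
python3 tip.py 2>/dev/null
```

```text
eef [0.4861 0.0892 0.0573] F [ 0.32 -2.58 -0.04] wrist z lows [0.0653 0.0654 0.0656]
side tip lows [0.0511 0.0515 0.0521 0.0522 0.0524 0.0526 0.053  0.0532]
cutter 50 [[0.462, 0.1, 0.067], [0.474, 0.111, 0.076], [0.48, 0.124, 0.084]]
cover 1388 [ 0.56  -0.016  0.184] [0.601 0.275 0.2  ]
ledge x front [0.4705 0.4714] y [-0.0165  0.2751]
tab top 0 [nan nan nan]
```

The tab is now moving (Fy is about −2 N) and the dispenser hasn't moved. Continuing the push.

Call:
arm_command --plan '[{"grip": 0, "dx": 0, "dy": 0.012, "dz": 0, "ax": 0, "ay": 0, "az": 0}, {"grip": 0, "dx": -0.0005, "dy": 0.012, "dz": 0, "ax": 0, "ay": 0, "az": 0}, {"grip": 0, "dx": 0, "dy": 0.012, "dz": 0, "ax": 0, "ay": 0, "az": 0}, {"grip": 0, "dx": -0.0005, "dy": 0.012, "dz": 0, "ax": 0, "ay": 0, "az": 0}, {"grip": 0, "dx": 0, "dy": 0.012, "dz": 0, "ax": 0, "ay": 0, "az": 0}, {"grip": 0, "dx": -0.0005, "dy": 0.012, "dz": 0, "ax": 0, "ay": 0, "az": 0}, {"grip": 0, "dx": 0, "dy": 0.012, "dz": 0, "ax": 0, "ay": 0, "az": 0}, {"grip": 0, "dx": 0, "dy": 0.012, "dz": 0, "ax": 0, "ay": 0, "az": 0}]'

```text
time: 7.82
eef_pos: [0.4842, 0.1858, 0.0572]
tool_rot: [-0.008, 1.0, -0.0, -0.0]
force: [0.5, -0.9, -0.0]
finger_gap: 0.0004
grip_force: 0.8
```

Call:
arm_command --plan '[{"grip": 0, "dx": 0, "dy": 0.008, "dz": 0, "ax": 0, "ay": 0, "az": 0}, {"grip": 0, "dx": 0, "dy": 0.006, "dz": 0, "ax": 0, "ay": 0, "az": 0}, {"grip": 0, "dx": 0, "dy": 0.004, "dz": 0, "ax": 0, "ay": 0, "az": 0}, {"grip": 0, "dx": 0, "dy": 0, "dz": 0, "ax": 0, "ay": 0, "az": 0}]'

```text
time: 8.32
eef_pos: [0.4845, 0.2036, 0.0573]
tool_rot: [-0.008, 1.0, 0.0, 0.0]
force: [0.3, -0.5, -0.7]
finger_gap: 0.0005
grip_force: 0.0
```

```bash
python3 tip.py 2>/dev/null
```

```text
eef [0.4845 0.2036 0.0573] F [ 0.31 -0.55 -0.65] wrist z lows [0.0653 0.0653 0.0656]
side tip lows [0.0509 0.0515 0.0532 0.0536 0.0539 0.0539 0.0547 0.0559]
cutter 37 [[0.463, 0.213, 0.07], [0.472, 0.224, 0.075], [0.48, 0.236, 0.08]]
cover 1370 [ 0.56  -0.015  0.185] [0.601 0.275 0.2  ]
ledge x front [0.4739 0.4752] y [-0.0164  0.113 ]
tab top 0 [nan nan nan]
```

Call:
arm_command --plan '[{"grip": 0, "dx": 0, "dy": 0.003, "dz": 0, "ax": 0, "ay": 0, "az": 0}, {"grip": 0, "dx": 0, "dy": 0.003, "dz": 0, "ax": 0, "ay": 0, "az": 0}, {"grip": 0, "dx": 0, "dy": 0.002, "dz": 0, "ax": 0, "ay": 0, "az": 0}]'

```text
time: 8.85
eef_pos: [0.4847, 0.2111, 0.0573]
tool_rot: [-0.008, 1.0, 0.0, 0.0]
force: [1.2, -2.4, 0.1]
finger_gap: 0.0003
grip_force: 0.8
```

Call:
arm_command --plan '[{"grip": 0, "dx": 0, "dy": 0.001, "dz": 0, "ax": 0, "ay": 0, "az": 0}, {"grip": 0, "dx": 0, "dy": 0.001, "dz": 0, "ax": 0, "ay": 0, "az": 0}]'

```text
time: 9.1
eef_pos: [0.4846, 0.2131, 0.0573]
tool_rot: [-0.008, 1.0, 0.0, 0.0]
force: [1.1, -1.0, 1.3]
finger_gap: 0.0
grip_force: 0.8
```

Call:
arm_command --plan '[{"grip": 0, "dx": 0, "dy": 0.001, "dz": 0, "ax": 0, "ay": 0, "az": 0}]'

```text
time: 9.22
eef_pos: [0.4846, 0.214, 0.0573]
tool_rot: [-0.008, 1.0, 0.0, 0.0]
force: [-0.2, -1.2, 1.2]
finger_gap: -0.0
grip_force: 0.8
```

Call:
arm_command --plan '[{"grip": 0, "dx": 0, "dy": 0.001, "dz": 0, "ax": 0, "ay": 0, "az": 0}]'

```text
time: 9.35
eef_pos: [0.4845, 0.2151, 0.0573]
tool_rot: [-0.008, 1.0, 0.0, 0.0]
force: [1.0, -1.5, 0.3]
finger_gap: 0.0005
grip_force: 0.8
```

Call:
arm_command --plan '[{"grip": 0, "dx": 0, "dy": 0.001, "dz": 0, "ax": 0, "ay": 0, "az": 0}]'

```text
time: 9.48
eef_pos: [0.4845, 0.2161, 0.0573]
tool_rot: [-0.008, 1.0, 0.0, 0.0]
force: [1.2, -1.6, 1.0]
finger_gap: 0.0001
grip_force: 0.8
```

Call:
arm_command --plan '[{"grip": 0, "dx": 0, "dy": 0.001, "dz": 0, "ax": 0, "ay": 0, "az": 0}]'

```text
time: 9.6
eef_pos: [0.4845, 0.2165, 0.0572]
tool_rot: [-0.008, 1.0, -0.0, -0.0]
force: [1.6, -3.1, 2.2]
finger_gap: 0.0003
grip_force: 2.1
```

Call:
arm_command --plan '[{"grip": 0, "dx": 0, "dy": 0.001, "dz": 0, "ax": 0, "ay": 0, "az": 0}]'

```text
time: 9.72
eef_pos: [0.4845, 0.2166, 0.0572]
tool_rot: [-0.007, 1.0, -0.001, -0.0]
force: [1.4, -6.2, 4.0]
finger_gap: 0.0006
grip_force: 3.5
```

```bash
python3 tip.py 2>/dev/null
```

```text
eef [0.4845 0.2166 0.0572] F [ 1.45 -6.2   3.95] wrist z lows [0.0652 0.0653 0.0655]
side tip lows [0.0512 0.0513 0.0525 0.0526 0.0531 0.0544 0.0546 0.0547]
cutter 32 [[0.462, 0.22, 0.069], [0.472, 0.236, 0.075], [0.478, 0.245, 0.08]]
cover 1376 [ 0.561 -0.016  0.184] [0.601 0.276 0.2  ]
ledge x front [0.473  0.4749] y [-0.0165  0.1277]
tab top 0 [nan nan nan]
```

The cutter has hit its stop: the force rose to 6 N with the TCP held at y 0.2165, and the dispenser is unmoved. I'll back off and rise, then check arm clearance to the wall cabinet.

Call:
arm_command --plan '[{"grip": 0, "dx": 0, "dy": -0.02, "dz": 0, "ax": 0, "ay": 0, "az": 0}, {"grip": 0, "dx": 0, "dy": -0.02, "dz": 0.03, "ax": 0, "ay": 0, "az": 0}, {"grip": 0, "dx": 0, "dy": -0.02, "dz": 0.04, "ax": 0, "ay": 0, "az": 0}, {"grip": 0, "dx": 0, "dy": -0.02, "dz": 0.04, "ax": 0, "ay": 0, "az": 0}, {"grip": 0, "dx": 0, "dy": 0, "dz": 0.03, "ax": 0, "ay": 0, "az": 0}]'

```text
time: 10.5
eef_pos: [0.4844, 0.1356, 0.1986]
tool_rot: [-0.006, 1.0, -0.0, 0.0]
force: [0.8, 0.8, 0.1]
finger_gap: 0.0005
grip_force: 0.0
```

```bash
python3 tip.py 2>/dev/null; python3 - <<'E'
from h import *
e=ctrl.get_state()["eef_pos"]
for n in("top","side"):
    P=cloud(ctrl.grab_frame(n));x,y,z=np.moveaxis(P,-1,0)
    for lo in np.arange(.2,.8,.05):
        m=(z>lo)&(z<lo+.05)&(abs(y-e[1])<.15)&(x<.66)&(x>.2)
        if m.sum()>5: print(n,round(lo-e[2],2),m.sum(),(np.nanpercentile(x[m],[1,99])-e[0]).round(3),(np.nanpercentile(y[m],[1,99])-e[1]).round(3))
E
```

```text
eef [0.4844 0.1356 0.1986] F [0.84 0.78 0.06] wrist z lows None
side tip lows [0.0502 0.0509 0.051  0.0513 0.052  0.0523 0.0524 0.0533]
cutter 62 [[0.465, 0.227, 0.069], [0.477, 0.235, 0.076], [0.488, 0.243, 0.092]]
cover 1009 [ 0.561 -0.015  0.184] [0.601 0.276 0.2  ]
ledge x front [0.4751 0.4756] y [-0.0166  0.0339]
tab top 0 [nan nan nan]
top 0.1 565 [-0.035  0.037] [-0.094 -0.05 ]
top 0.35 112 [-0.038  0.055] [-0.058  0.056]
top 0.4 3205 [-0.07   0.046] [-0.063  0.051]
top 0.45 3450 [-0.141 -0.026] [-0.092  0.01 ]
top 0.5 4789 [-0.209 -0.097] [-0.12  -0.019]
top 0.55 3065 [-0.218 -0.168] [-0.127 -0.047]
side 0.0 123 [-0.015  0.1  ] [-0.026  0.018]
side 0.05 375 [-0.04   0.033] [-0.089  0.083]
side 0.1 1096 [-0.04   0.032] [-0.096  0.091]
side 0.15 652 [-0.04   0.031] [-0.052  0.013]
side 0.2 592 [-0.041  0.028] [-0.04   0.011]
side 0.25 659 [-0.04   0.023] [-0.039  0.011]
side 0.3 766 [-0.043  0.029] [-0.049  0.022]
side 0.35 1223 [-0.093  0.051] [-0.066  0.02 ]
side 0.4 882 [-0.137  0.044] [-0.075 -0.028]
```

The wrist top extends 55 mm ahead of the TCP at 0.35–0.4 m above it. I'll tilt the tool so the wrist stays clear of the cabinet, then pass over the cover and come down behind it.

Call:
arm_command --plan '[{"grip": 0, "dx": 0, "dy": 0, "dz": 0.012, "ax": 0, "ay": -0.1, "az": 0}, {"grip": 0, "dx": 0, "dy": -0.003, "dz": 0.005, "ax": 0, "ay": -0.1, "az": 0}, {"grip": 0, "dx": 0.039, "dy": 0, "dz": 0, "ax": 0, "ay": 0, "az": 0}, {"grip": 0, "dx": 0.039, "dy": 0, "dz": 0, "ax": 0, "ay": 0, "az": 0}, {"grip": 0, "dx": 0.039, "dy": 0, "dz": 0, "ax": 0, "ay": 0, "az": 0}, {"grip": 0, "dx": 0.039, "dy": 0, "dz": 0, "ax": 0, "ay": 0, "az": 0}, {"grip": 0, "dx": 0, "dy": 0, "dz": 0, "ax": 0, "ay": 0, "az": 0}]'

```text
time: 11.62
eef_pos: [0.6414, 0.1343, 0.2115]
tool_rot: [-0.007, 0.995, -0.001, 0.098]
force: [-0.6, -0.6, -0.3]
finger_gap: -0.0001
grip_force: 0.0
```

Call:
arm_command --plan '[{"grip": 0, "dx": 0, "dy": 0, "dz": -0.02, "ax": 0, "ay": 0, "az": 0}, {"grip": 0, "dx": 0, "dy": 0, "dz": -0.02, "ax": 0, "ay": 0, "az": 0}, {"grip": 0, "dx": 0, "dy": 0, "dz": -0.02, "ax": 0, "ay": 0, "az": 0}, {"grip": 0, "dx": 0, "dy": 0, "dz": 0, "ax": 0, "ay": 0, "az": 0}]'

```text
time: 12.12
eef_pos: [0.637, 0.1348, 0.1509]
tool_rot: [-0.008, 0.995, -0.001, 0.097]
force: [-0.7, -0.4, 0.4]
finger_gap: 0.0003
grip_force: 0.0
```

```bash
python3 - <<'E'
from h import *
print(ctrl.get_state()["eef_pos"])
a=ctrl.grab_frame("side")["color"][110:240,220:400];b=ctrl.grab_frame("top")["color"][135:265,230:410]
im=np.hstack([cv2.resize(i,(400,289),interpolation=cv2.INTER_CUBIC) for i in (a,b)])
cv2.imwrite("pics/s4.png",im[...,::-1])
E
```

```text
[0.63704995 0.13475795 0.15094272]
```

View pics/s4.png

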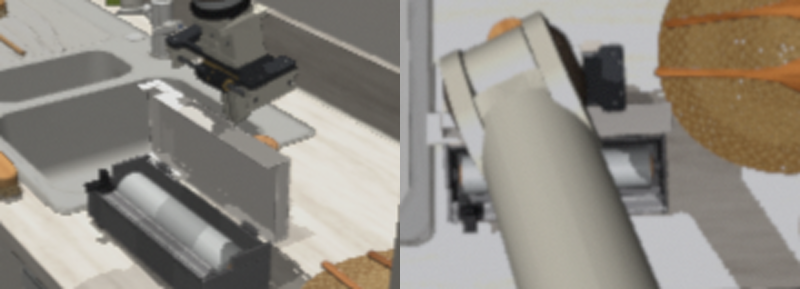

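The cutter is parked at the left end of the rail (left view, ~(100, 183)), and the fingers are behind the upright cover at (232, 105). Now I'll swing the cover over.

Call:
arm_command --plan '[{"grip": 0, "dx": -0.01, "dy": 0, "dz": 0.001, "ax": 0, "ay": 0, "az": 0}, {"grip": 0, "dx": -0.009, "dy": 0, "dz": 0.001, "ax": 0, "ay": 0, "az": 0}, {"grip": 0, "dx": -0.01, "dy": 0, "dz": 0.002, "ax": 0, "ay": 0, "az": 0}, {"grip": 0, "dx": -0.01, "dy": 0, "dz": 0.001, "ax": 0, "ay": 0, "az": 0}, {"grip": 0, "dx": -0.01, "dy": 0, "dz": 0, "ax": 0, "ay": 0, "az": 0}, {"grip": 0, "dx": -0.01, "dy": 0, "dz": 0, "ax": 0, "ay": 0, "az": 0}]'

```text
time: 12.98
eef_pos: [0.5812, 0.1348, 0.1596]
tool_rot: [-0.008, 0.995, -0.001, 0.1]
force: [2.2, -1.3, -0.2]
finger_gap: 0.0003
grip_force: 0.7
```

```bash
cat > cov.py <<'E'
from h import *
s=ctrl.get_state();print(s["time"],s["eef_pos"].round(4),s["force"].round(2))
f=ctrl.grab_frame("side");P=cloud(f);x,y,z=np.moveaxis(P,-1,0)
m=(y>-.03)&(y<.06)&(x>.44)&(x<.63)&(z>.08)
q=P[m];i=q[:,2].argmax();print("side cover top pt",q[i].round(3),"front-most",q[q[:,0].argmin()].round(3))
f=ctrl.grab_frame("top");P=cloud(f);x,y,z=np.moveaxis(P,-1,0)
m=(y>-.02)&(y<.29)&(abs(y-s["eef_pos"][1])>.1)&(x>.44)&(x<.62)&(z>.075)&(z<.215);q=P[m];print("top",len(q),"z pct",np.percentile(q[:,2],[1,50,99]).round(4),"x",np.percentile(q[:,0],[1,99]).round(4),"y",np.percentile(q[:,1],[.5,99.5]).round(4))
A=np.c_[q[:,:2],np.ones(len(q))];print("plane dz/dx,dz/dy",np.linalg.lstsq(A,q[:,2],rcond=None)[0].round(3))
E
python3 cov.py
```

```text
12.975 [0.5812 0.1348 0.1596] [ 2.2  -1.29 -0.19]
side cover top pt [0.586 0.057 0.294] front-most [ 0.516 -0.016  0.082]
top 542 z pct [0.0783 0.1818 0.1926] x [0.5155 0.5991] y [-0.0149  0.2757]
plane dz/dx,dz/dy [-0.649 -0.027  0.529]
```

Call:
arm_command --plan '[{"grip": 0, "dx": -0.01, "dy": 0, "dz": -0.004, "ax": 0, "ay": 0, "az": 0}, {"grip": 0, "dx": -0.01, "dy": 0, "dz": -0.004, "ax": 0, "ay": 0, "az": 0}, {"grip": 0, "dx": -0.009, "dy": 0, "dz": -0.004, "ax": 0, "ay": 0, "az": 0}, {"grip": 0, "dx": -0.009, "dy": 0, "dz": -0.004, "ax": 0, "ay": 0, "az": 0}, {"grip": 0, "dx": -0.008, "dy": 0, "dz": -0.0055, "ax": 0, "ay": 0, "az": 0}, {"grip": 0, "dx": -0.008, "dy": 0, "dz": -0.006, "ax": 0, "ay": 0, "az": 0}]'

```text
time: 13.82
eef_pos: [0.5266, 0.1349, 0.1312]
tool_rot: [-0.008, 0.995, -0.001, 0.1]
force: [0.6, -0.2, 0.9]
finger_gap: 0.0003
grip_force: 0.7
```

```bash
python3 cov.py
```

```text
13.825 [0.5266 0.1349 0.1312] [ 0.61 -0.17  0.9 ]
side cover top pt [0.531 0.037 0.266] front-most [0.465 0.059 0.249]
top 1114 z pct [0.0968 0.133  0.159 ] x [0.4787 0.5894] y [-0.0158  0.2753]
plane dz/dx,dz/dy [-0.504 -0.004  0.4  ]
```

Call:
arm_command --plan '[{"grip": 0, "dx": -0.007, "dy": 0, "dz": -0.007, "ax": 0, "ay": 0, "az": 0}, {"grip": 0, "dx": -0.0065, "dy": 0, "dz": -0.007, "ax": 0, "ay": 0, "az": 0}, {"grip": 0, "dx": -0.005, "dy": 0, "dz": -0.008, "ax": 0, "ay": 0, "az": 0}, {"grip": 0, "dx": -0.005, "dy": 0, "dz": -0.008, "ax": 0, "ay": 0, "az": 0}]'

```text
time: 14.42
eef_pos: [0.5035, 0.135, 0.1011]
tool_rot: [-0.008, 0.995, -0.001, 0.1]
force: [0.8, 0.2, 0.8]
finger_gap: 0.0002
grip_force: 0.5
```

```bash
python3 cov.py
```

```text
14.425 [0.5035 0.135  0.1011] [0.81 0.16 0.82]
side cover top pt [0.511 0.053 0.237] front-most [0.442 0.055 0.22 ]
top 1229 z pct [0.0919 0.11   0.1228] x [0.465  0.5825] y [-0.0157  0.2752]
plane dz/dx,dz/dy [-0.148 -0.003  0.188]
```

Call:
arm_command --plan '[{"grip": 0, "dx": -0.002, "dy": 0, "dz": -0.004, "ax": 0, "ay": 0, "az": 0}, {"grip": 0, "dx": -0.002, "dy": 0, "dz": -0.004, "ax": 0, "ay": 0, "az": 0}, {"grip": 0, "dx": -0.001, "dy": 0, "dz": -0.003, "ax": 0, "ay": 0, "az": 0}, {"grip": 0, "dx": 0, "dy": 0, "dz": -0.002, "ax": 0, "ay": 0, "az": 0}]'

```text
time: 15.02
eef_pos: [0.4986, 0.135, 0.0885]
tool_rot: [-0.008, 0.995, -0.001, 0.1]
force: [-1.6, -0.4, 1.5]
finger_gap: 0.0002
grip_force: 0.6
```

Call:
arm_command --plan '[{"grip": 0, "dx": 0, "dy": 0, "dz": -0.0015, "ax": 0, "ay": 0, "az": 0}, {"grip": 0, "dx": 0, "dy": 0, "dz": -0.0015, "ax": 0, "ay": 0, "az": 0}]'

```text
time: 15.28
eef_pos: [0.4988, 0.1351, 0.0856]
tool_rot: [-0.008, 0.995, -0.001, 0.1]
force: [-1.3, -0.6, 0.3]
finger_gap: 0.0005
grip_force: 0.6
```

```bash
python3 cov.py
```

```text
15.275 [0.4988 0.1351 0.0856] [-1.26 -0.6   0.32]
side cover top pt [0.507 0.052 0.221] front-most [0.44  0.059 0.205]
top 1216 z pct [0.0894 0.1019 0.1074] x [0.4642 0.5798] y [-0.0159  0.276 ]
plane dz/dx,dz/dy [-0.029 -0.001  0.117]
```

Call:
arm_command --plan '[{"grip": 0, "dx": 0, "dy": 0, "dz": -0.001, "ax": 0, "ay": 0, "az": 0}, {"grip": 0, "dx": 0, "dy": 0, "dz": -0.001, "ax": 0, "ay": 0, "az": 0}]'

```text
time: 15.62
eef_pos: [0.4988, 0.135, 0.0837]
tool_rot: [-0.008, 0.995, -0.001, 0.1]
force: [-0.1, 0.1, 1.2]
finger_gap: 0.0006
grip_force: 0.6
```

Call:
arm_command --plan '[{"grip": 0, "dx": 0, "dy": 0, "dz": -0.001, "ax": 0, "ay": 0, "az": 0}, {"grip": 0, "dx": 0, "dy": 0, "dz": 0, "ax": 0, "ay": 0, "az": 0}]'

```text
time: 15.88
eef_pos: [0.4989, 0.135, 0.0826]
tool_rot: [-0.008, 0.995, -0.001, 0.1]
force: [-0.6, 0.9, 0.1]
finger_gap: 0.0005
grip_force: 0.3
```

Call:
arm_command --plan '[{"grip": 0, "dx": 0, "dy": 0, "dz": -0.001, "ax": 0, "ay": 0, "az": 0}, {"grip": 0, "dx": 0, "dy": 0, "dz": 0, "ax": 0, "ay": 0, "az": 0}]'

```text
time: 16.12
eef_pos: [0.499, 0.1351, 0.082]
tool_rot: [-0.008, 0.995, -0.001, 0.1]
force: [-1.6, -0.2, 4.3]
finger_gap: 0.0003
grip_force: 2.2
```

Call:
arm_command --plan '[{"grip": 0, "dx": 0, "dy": 0, "dz": -0.001, "ax": 0, "ay": 0, "az": 0}, {"grip": 0, "dx": 0, "dy": 0, "dz": 0, "ax": 0, "ay": 0, "az": 0}]'

```text
time: 16.38
eef_pos: [0.4991, 0.1351, 0.0816]
tool_rot: [-0.008, 0.995, -0.001, 0.1]
force: [-5.3, 0.1, 11.3]
finger_gap: 0.0006
grip_force: 5.9
```

Call:
arm_command --plan '[{"grip": 0, "dx": 0, "dy": 0, "dz": -0.001, "ax": 0, "ay": 0, "az": 0}, {"grip": 0, "dx": 0, "dy": 0, "dz": 0, "ax": 0, "ay": 0, "az": 0}]'

```text
time: 16.62
eef_pos: [0.4992, 0.1351, 0.0812]
tool_rot: [-0.008, 0.995, -0.001, 0.1]
force: [-8.2, -1.6, 20.6]
finger_gap: 0.0005
grip_force: 9.9
```

```bash
python3 cov.py
```

```text
16.625 [0.4992 0.1351 0.0812] [-8.23 -1.63 20.57]
side cover top pt [0.505 0.04  0.218] front-most [0.44  0.045 0.194]
top 1209 z pct [0.0941 0.1001 0.1051] x [0.4641 0.5783] y [-0.0161  0.2758]
plane dz/dx,dz/dy [-0.001  0.001  0.101]
```

The cover is flat at z 0.100 and against its stop. I'll lift off and look.

Call:
arm_command --plan '[{"grip": 0, "dx": 0, "dy": 0, "dz": 0.004, "ax": 0, "ay": 0, "az": 0}, {"grip": 0, "dx": 0, "dy": 0, "dz": 0.02, "ax": 0, "ay": 0, "az": 0}, {"grip": 0, "dx": -0.02, "dy": 0, "dz": 0.04, "ax": 0, "ay": 0, "az": 0}, {"grip": 0, "dx": -0.04, "dy": 0.04, "dz": 0.03, "ax": 0, "ay": 0, "az": 0}, {"grip": 0, "dx": -0.04, "dy": 0.04, "dz": 0.02, "ax": 0, "ay": 0, "az": 0}, {"grip": 0, "dx": -0.02, "dy": 0.05, "dz": 0, "ax": 0, "ay": 0, "az": 0}, {"grip": 0, "dx": -0.02, "dy": 0.05, "dz": 0, "ax": 0, "ay": 0, "az": 0}, {"grip": 0, "dx": 0, "dy": 0, "dz": 0, "ax": 0, "ay": 0, "az": 0}]'

```text
time: 17.73
eef_pos: [0.358, 0.3188, 0.1934]
tool_rot: [-0.011, 0.995, 0.001, 0.1]
force: [0.3, -0.8, 0.7]
finger_gap: 0.0005
grip_force: 0.0
```

```bash
python3 cov.py; python3 - <<'E'
from h import *
a=ctrl.grab_frame("side")["color"][110:340,180:400];b=ctrl.grab_frame("top")["color"][130:280,160:460]
im=np.hstack([cv2.resize(i,(400,400*i.shape[0]//i.shape[1]),interpolation=cv2.INTER_CUBIC)[:200 if k else 418] if 0 else cv2.resize(i,(400,400)) for k,i in enumerate((a,b))])
cv2.imwrite("pics/s5.png",im[...,::-1])
P=cloud(ctrl.grab_frame("top"));x,y,z=np.moveaxis(P,-1,0)
m=(y>-.0)&(y<.26)&(x>.475)&(x<.57)&(z>.075)&(z<.14);q=P[m];print(np.linalg.lstsq(np.c_[q[:,:2]-[.52,.13],np.ones(len(q))],q[:,2],rcond=None)[0].round(4))
for n,mm in(("jar",(z>.08)&(z<.12)&(x>.65)&(x<.75)&(y>.13)&(y<.23)),("mug",(z>.03)&(z<.1)&(x>.38)&(x<.52)&(y<-.2)&(y>-.32)),("brush",(z>.02)&(z<.06)&(x>.36)&(x<.45)&(y>.37)&(y<.53))):
    print(n,np.median(P[mm],0).round(3))
E
```

```text
17.725 [0.358  0.3188 0.1934] [ 0.34 -0.82  0.72]
side cover top pt [0.557 0.005 0.105] front-most [0.461 0.052 0.085]
top 3406 z pct [0.0902 0.1001 0.1049] x [0.4579 0.5775] y [-0.0151  0.2171]
plane dz/dx,dz/dy [ 0.012 -0.     0.094]
[ 0.0018 -0.0003  0.1003]
jar [0.7   0.181 0.097]
mug [ 0.458 -0.261  0.063]
brush [0.407 0.452 0.037]
```

View pics/s5.png

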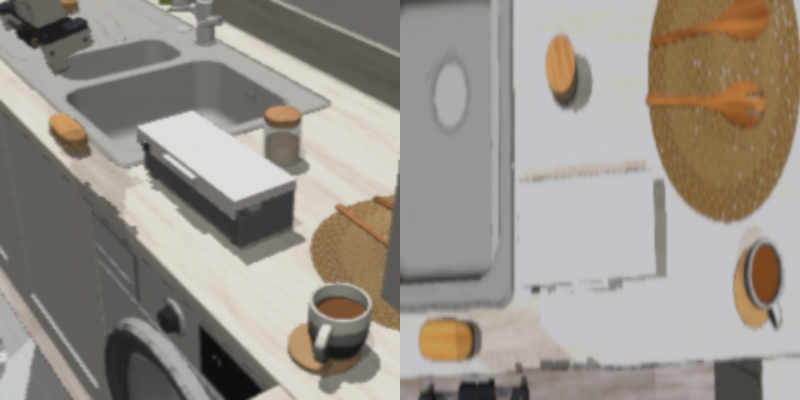

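The dispenser is shut flat: the white lid is at about (215, 160), with its slope under 0.002 rad and its top at z 0.100. The jar, mug and brush have not moved, and the arm is clear. Handing in.

```bash
python3 -c "
from station import ctrl
print(ctrl.close_job())"
```

```text
the job is handed in; nothing more can be done
None
```

The cutter is parked at the left end, the cover is pressed fully shut, and the job is handed in; the dispenser, mug, jar and brush did not measurably move, and the final press peaked at about 21 N at the fingertip.

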